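# Bring the fittings pot to the front of the parts carousel and hold it

### The job

I need the brass push-in fittings from the parts carousel in the grey dust case. Swing the latch arm at the front right of the case all the way aside, lift the lid by its bow handle until it stands upright and stays open by itself, then turn the turntable by its centre bar handle until the pot with the two brass fittings sits at the front, in line with the pointer in the middle of the front wall. The turntable runs on a free bearing, so finish while still gripping the bar handle, holding the turntable still with that pot at the front; don't shift the wash bottle, the solder reel or the dropper bottle beside the case.

Things in the scene. Friction and masses are not known exactly. Their poses are not given: they have to be found in the camera images.
- case: Grey sheet-steel dust case fixed on the bench, 212 (x) x 210 (y) mm, rim at z = 95 mm, walls 4 mm. Origin: centre of its underside. Its -x side is the front, towards the robot (yaw within 0.22 rad). In its frame: latch pivot at (-125, -75), turntable axis at (-6, 0), lid hinge along y at x = 106, z = 97 mm. A small dark pointer sits inside the middle of the front rim.
- latch (a joint): Flat steel latch arm turning about an upright pivot on the front wall, right of the middle. 0: it points to the case's +x, its end over the lid's front edge, and really holds the lid shut. It swings only to the case's right (clockwise from above), to a stop at 1.62 rad along the front of the case; lid free from about 1.4. About 1 N at the knob; stays where left. Starts at 0 to 0.25.
- latch_knob (a point): Grip point on the latch: upright round black knob, 12 to 14 mm across, on the end of the arm, 52 mm from the pivot axis. The knob stands from z = 111 (top of the arm) to 141 mm, this point at z = 133 mm; the lid's top is at 103 mm.
- latch_pivot (a point): Point on the latch's upright pivot axis, at the same height as latch_knob (z = 133 mm).
- lid (a joint): Lid angle: 0 shut, grows as the front edge lifts, about 1.57 upright, stop at 1.75 rad. Stiff hinge: it stays at any angle where it is left; lifting takes about 4 N at the handle.
- lid_handle (a point): Middle of the lid's bow handle: round steel bar 10 mm thick, 48 mm long along the case's y, 34 mm above the lid's top and 24 mm behind its front edge (shut: 189 mm ahead of and 40 mm above the hinge, z = 137 mm). Lid 213 mm long, 6 mm thick, grey frame, clear pane. Lid upright: handle on its far side at z = 0.28 m, lid's upper edge at z = 0.31 m.
- lid_hinge (a point): Middle of the lid's hinge line, at the far upper edge of the case, z = 97 mm; the lid turns about the case's y axis here.
- turntable: Aluminium turntable, 180 mm across, in the case, turning freely about an upright axis (friction 0.02 N m; no stop in reach). Six equal grey pots, 40 mm across, rims at z = 44 mm, every 60 degrees at 62 mm from the axis. Origin on the axis; its -x axis points to the fittings pot, so at yaw 0 relative to the case that pot is at the front.
- turn_handle (a point): Grip point of the turntable's centre handle, on the axis at z = 75 mm: black bar 62 mm long, 14 mm wide, from z = 60 to 84 mm, its length along the line from the axis to the fittings pot. Grip across its 14 mm; open the fingers to about 50 mm at most here. Case walls stand 98 mm away, the upright lid 112 mm behind the axis.
- fitting_pot (a point): Centre of the rim of the one pot that holds two upright brass push-in fittings with black collars (16 mm across, tops at z = 49 mm); the other pots hold nuts, washers, pins and screws lying low. The pot is part of the turntable.
- pick_spot (a point): Point on the case where the centre of the fittings pot's rim must come: 62 mm in front of the turntable axis, in line with the pointer.
- wash_bottle: Loose plastic wash bottle, 184 mm tall, left of the case; leave it alone. Origin: under it on the bench.
- solder_reel: Loose reel of solder, 58 mm across, 45 mm tall, left of the case; leave it alone. Origin: centre of its underside.
- dropper_bottle: Loose white dropper bottle with a pointed cap, 39 mm across, 112 mm tall, right of the case; leave it alone. Origin: centre of its underside.

How it is judged:
By the outcome, as a careful person would: the job done as asked, in the order asked, and still so for the second after the job is handed in, while the arm keeps its last pose, push and grip.
It also fails if it takes over 72 s, if anything falls off the work surface, if the arm or the gripper's body presses on something with over 40 N, if the wrist force passes 120 N, or if a joint passes its speed limit or range.

### The arm

A 6-joint arm with a two-finger parallel gripper is mounted at the origin on a cart in front of the work surface, level with it; the furniture and walls round the work are solid. World frame = base frame: x ahead of the robot, y to its left, z up, the work surface at z = 0. Lengths are in mm, angles in rad, forces in N, time in s.
With the tool pointing down it reaches from about 300 to 775 mm from the base axis. Payload 14.6 kg.
Tool frame: the origin (TCP) lies between the finger pads, 19 mm behind the fingertips; this is the grasp point; z points along the fingers, y is the line along which they close (so a half turn about z gives the same grasp; the last joint's range is limited). The gripper opens to 94 mm and grips with 3 to 60 N. Pads are 16 mm wide; open, the fingers measure 119 mm over their backs; the gripper's body (75 mm by 177 mm) begins 78 mm behind the grasp point.
Start: joints at [1.136, 0.3, 1.521, -0, 1.321, -0.067], TCP at [197.757, 513.207, 224.246] pointing down, gripper open.
Joint ranges: [-3.03, 3.03], [-0.79, 2.21], [0.23, 2.52], [-1.04, 4.18], [0, 3.07], [-2.55, 2.55]. Speed limits (rad/s): [2.22, 2.22, 2.57, 3.14, 3.14, 3.14].

### API

Orientations are given as [roll, pitch, yaw] about the fixed x, y, z axes, in that order (R = Rz(yaw) Ry(pitch) Rx(roll)).
In Python, from cell import manip gives the robot as it stands. The module is installed in compiled form; this text tells all that it offers.
- The arm moves only by the shell command python3 -m creep 'ROWS' [FORCE]. ROWS is JSON, a list of rows, each a list of 3 entries, a list of its own where there are three numbers: the opening, from -1 (shut) to 1 (fully open), then the shift along the tool's x, y, z in cm, then the turn about the tool's z in units of 5 degrees (1.0 is 5 degrees). In form: [[grip, [tx, ty, tz], roll], ...]. A call has 1 to 12 rows; each row is the pose to reach, as a shift and turn from the pose commanded when the call began, along the tool's axes at that moment; what a row does not reach only later rows make up. A row lasts 1/10 s, in which the tool goes at most 50 mm and 8.59 degrees, less where a joint would pass 70% of its speed; a pose out of reach is approached as far as the arm can. A call with a gripper value outside its range is refused whole. The fingers move at their own pace and stop on an object; FORCE is the grip in N (left out, the last holds). Time passes only in rows, so rows that repeat a pose let the fingers close. It gives the time, the measured TCP pose, the force, the opening and the grip force at its end, in the units of the state.
- manip.read_state(): the state, without advancing time (a new reading comes with each control period).
- manip.camera(name): name is "side" or "top" or "wrist"; returns the picture (400x640x3 uint8, red, green, blue); there is no depth.
- manip.camera_params(name): a dict with "fovy" (degrees; the focal length in pixels is half the picture's height over the tangent of half this angle, whatever the lens; pixels are square), "cx", "cy" (the principal point, pixels), "origin" and "attitude" of the camera in the world. Camera axes: x right, y down, z forward; pixel columns grow to the right and rows downward; lengths in mm; the calibration is good to about 2 mm. A picture is of the moment at which its call begins: read the wrist's pose just before it. camera_params takes no time and is no camera call; for the wrist camera it gives the pose at the moment of the call.
- manip.sign_off(): hands the job in; it is judged then, once.
The state is a dict: "clock": time; "joints": joint angles; "qd": joint speeds; "effort": joint torques, N m; "eef_pos": TCP position; "eef_rot": TCP orientation; "wrist_force": force on the tool from outside, world axes, zero at the start; "moment": the same for the moment, N m; "finger_gap": finger opening in mm; "finger_force": force on a finger pad.
Only numpy, scipy, OpenCV 4.12 (cv2) and the standard library are available. Lean on these libraries where they do the work, as an engineer would, in place of code of your own. Each camera call takes 0.05 s, during which the arm holds its last target. There are 200 camera calls.

## Working session

There is one attempt and no reset: what is moved stays moved. The work goes in short steps, Python scripts to look and compute and a shell command to move; the robot and the scene stay as the last step left them, time stands still between calls to the robot, and variables do not carry over. Pictures are saved under pics/ and viewed, at most 10 in all, crops included, and the job is handed in when it is done.

```bash
mkdir -p pics; cat > h.py <<'E'
import numpy as np, cv2, json
from cell import manip
from scipy.spatial.transform import Rotation as R
def snap(n,f,crop=None,s=1):
    im=manip.camera(n)
    np.save('pics/%s.npy'%f,im)
    show(im,f,crop,s)
def show(im,f,crop=None,s=1):
    if crop: im=im[crop[1]:crop[3],crop[0]:crop[2]]
    im=cv2.resize(im,None,fx=s,fy=s,interpolation=cv2.INTER_CUBIC)
    cv2.imwrite('pics/%s.png'%f,im[:,:,::-1])
def att(a):
    a=np.array(a,float)
    if a.shape==(3,3): return a
    return R.from_euler('xyz',a).as_matrix()
def ray(p,u,v):
    f=200/np.tan(np.radians(p['fovy'])/2)
    d=att(p['attitude'])@np.array([(u-p['cx'])/f,(v-p['cy'])/f,1])
    return np.array(p['origin'],float),d/np.linalg.norm(d)
def atz(p,u,v,z):
    o,d=ray(p,u,v); return o+d*(z-o[2])/d[2]
def tri(rs):
    A=sum(np.eye(3)-np.outer(d,d) for o,d in rs); b=sum((np.eye(3)-np.outer(d,d))@o for o,d in rs)
    x=np.linalg.solve(A,b); return x,[np.linalg.norm(np.cross(x-o,d)) for o,d in rs]
def proj(p,X):
    f=200/np.tan(np.radians(p['fovy'])/2)
    c=att(p['attitude']).T@(np.array(X,float)-np.array(p['origin'])); return p['cx']+f*c[0]/c[2],p['cy']+f*c[1]/c[2]
def tool(X,yaw=None):
    """shift in cm in tool axes to world X"""
    s=manip.read_state(); return R.from_euler('xyz',s['eef_rot']).as_matrix().T@(np.array(X)-s['eef_pos'])/10
E
python3 - <<'E'
from h import *
for n in ['side','top','wrist']: print(n,manip.camera_params(n))
s=manip.read_state();print({k:np.round(v,3) for k,v in s.items()})
snap('side','s0');snap('top','t0')
a=np.load('pics/s0.npy');b=np.load('pics/t0.npy')
E
```

```text
side {'fovy': 47.73833690586999, 'cx': 323.19679802091343, 'cy': 202.03249697745048, 'origin': array([ 112.09107559, -628.94879938,  751.11080783]), 'attitude': array([-2.23056645, -0.01874192, -0.56071106])}
top {'fovy': 49.675551018923215, 'cx': 315.93559551538306, 'cy': 192.76417178975913, 'origin': array([ 378.57404611,   46.82051096, 1165.00004736]), 'attitude': array([-2.97761761, -0.02089453, -1.54439489])}
wrist {'fovy': 70.58295732284763, 'cx': 318.18477640670693, 'cy': 201.4595891167008, 'origin': array([136.356512  , 536.5429215 , 384.51421983]), 'attitude': array([2.91054364e+00, 6.35489687e-04, 1.20264006e+00])}
{'clock': np.float64(0.0), 'joints': array([ 1.136,  0.3  ,  1.522, -0.   ,  1.321, -0.067]), 'qd': array([-0.   , -0.   , -0.   , -0.001,  0.001,  0.001]), 'effort': array([ 1.0000e-03, -5.3181e+01, -3.5274e+01,  7.1000e-02,  2.4000e-02,
       -0.0000e+00]), 'eef_pos': array([197.67 , 512.984, 223.676]), 'eef_rot': array([-3.14 , -0.   ,  2.774]), 'wrist_force': array([ 0.238,  0.644, -0.297]), 'moment': array([-0.014,  0.06 ,  0.002]), 'finger_force': np.float64(0.0), 'finger_gap': np.float64(93.93)}
```

View pics/s0.png

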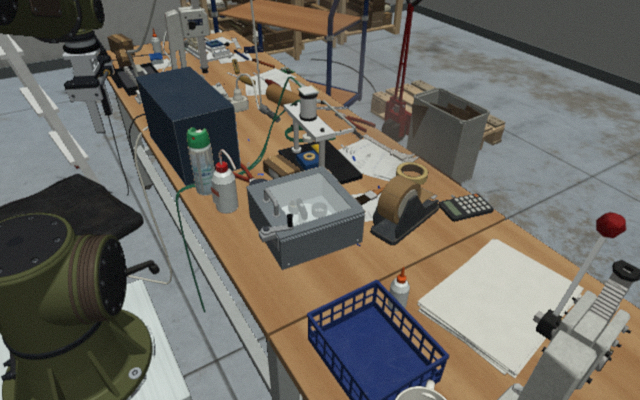

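View pics/t0.png

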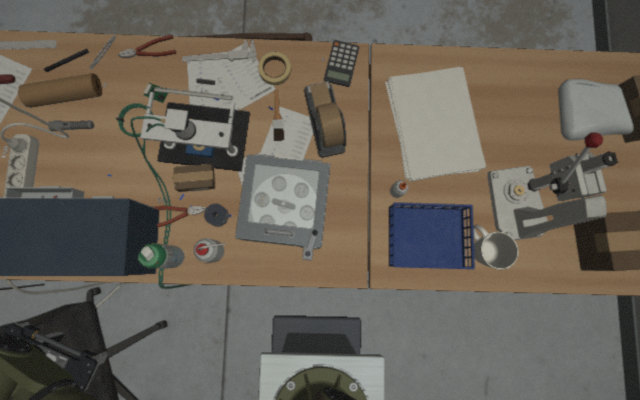

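The side view shows the case with latch and lid at about (305,215). The top view shows the case at (285,200), latch knob near (312,235) and bow handle near (290,205). I'll enlarge both.

```bash
python3 - <<'E'
from h import *
a=np.load('pics/s0.npy');b=np.load('pics/t0.npy')
show(b,'t0c',(230,145,340,265),5)
show(a,'s0c',(240,160,370,270),5)
E
```

```text
(no output)
```

View pics/t0c.png

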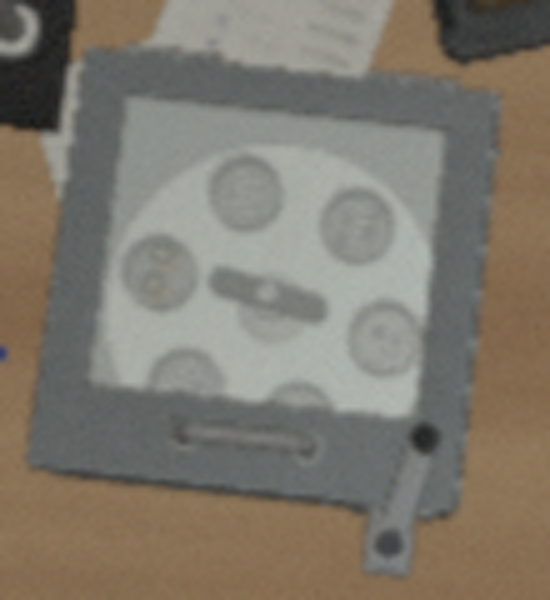

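View pics/s0c.png

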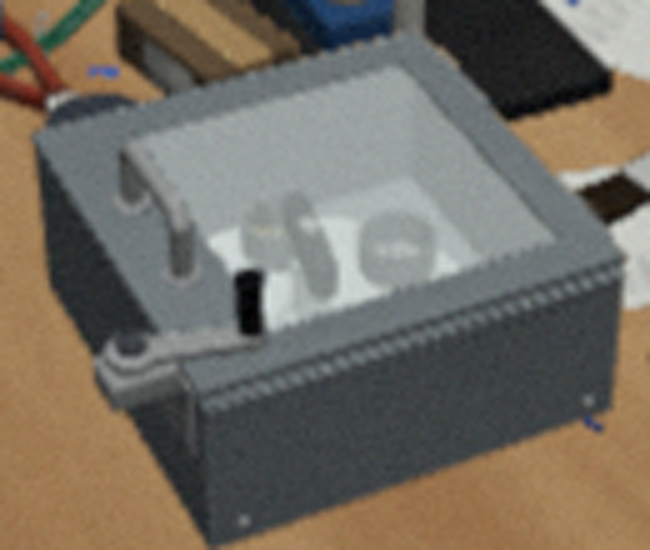

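```bash
cat > m.py <<'E'
from h import *
T=manip.camera_params('top');S=manip.camera_params('side')
t=lambda x,y:ray(T,230+x/5-.4,145+y/5-.4)
s=lambda x,y:ray(S,240+x/5-.4,160+y/5-.4)
tp=lambda x,y,z:atz(T,230+x/5-.4,145+y/5-.4,z)
E
python3 - <<'E'
from m import *
np.set_printoptions(precision=1,suppress=True)
C=[tp(x,y,103) for x,y in [(90,48),(498,92),(460,515),(30,465)]]
print(np.array(C),sum(C)/4)
print('knob',tri([t(424,434),s(250,275)]), tp(424,435,141))
print('pivot',tri([t(389,543),s(130,345)]))
print('handleL',tri([t(183,430),s(130,148)]),'R',tri([t(310,442),s(178,205)]), tp(183,430,137),tp(310,442,137))
print('bar',tp(268,290,84),tp(215,278,84),tp(325,308,84),'pot',tp(160,272,44), tp(163,258,49),tp(156,286,49))
E
```

```text
[[648.2 204.1 103. ]
 [631.9  -2.2 103. ]
 [419.6  11.9 103. ]
 [438.1 222.3 103. ]] [534.5 109.  103. ]
knob (array([455.8,  31.1, 140.7]), [np.float64(0.02218125122548987), np.float64(0.02218125122543873)]) [455.3  31.1 141. ]
pivot (array([404.9,  46.1, 112.9]), [np.float64(0.013588643361164505), np.float64(0.013588643361270995)])
handleL (array([455.2, 145.3, 135.8]), [np.float64(0.401646854597157), np.float64(0.4016468545970942)]) R (array([449.9,  84.8, 145. ]), [np.float64(0.302669984180289), np.float64(0.3026699841801335)]) [454.8 145.4 137. ] [450.8  85.  137. ]
bar [530.4 110.9  84. ] [535.7 137.8  84. ] [522.1  81.8  84. ] pot [543.9 170.   44. ] [550.6 168.3  49. ] [535.7 171.2  49. ]
```

Measured: case origin ≈ (535,110) with yaw ≈ -0.075, latch ≈ 0.21 rad, and the knob top at z ≈ 141. The handle middle is at (452.8,115.2,137) and the turntable axis at (530,110.5). The bar lies at ≈ 76.8°, with the fittings pot on the left. Next I'll work out the first approach.

```bash
python3 - <<'E'
from m import *
print(tool([455.5,31,300]).round(2))
for X in [(207,250),(152,255)]: print(atz(T,*X,184).round(0))
print(atz(T,400,188,112).round(0))
E
```

```text
[-41.39 -35.72  -7.59]
[404. 271. 184.]
[390. 392. 184.]
[ 572. -179.  112.]
```

```bash
python3 -m creep '[[0,[0,0,-5],0],[0,[0,0,-10],2],[-0.1,[-41.4,-35.7,-11],14.6],[-0.1,[-41.4,-35.7,-11],14.6],[-0.1,[-41.4,-35.7,-11],14.6],[-0.1,[-41.4,-35.7,-11],14.6],[-0.1,[-41.4,-35.7,-11],14.6],[-0.1,[-41.4,-35.7,-11],14.6],[-0.1,[-41.4,-35.7,-11],14.6],[-0.1,[-41.4,-35.7,-11],14.6],[-0.1,[-41.4,-35.7,-11],14.6],[-0.1,[-41.4,-35.7,-11],14.6]]' 20; python3 -m creep '[[-0.1,[0,0,0],0]]'
python3 - <<'E'
from m import *
s=manip.read_state(); print(s['eef_pos'],s['eef_rot'],s['finger_gap'],tool([455.5,31,137]),s['joints'])
E
```

```text
clock: 1.3
eef_pos: [434.1, 70.4, 333.4]
eef_rot: [3.142, -0.0, 1.499]
wrist_force: [1.1, 0.9, 0.4]
finger_gap: 42.4
finger_force: 0.0
clock: 1.4
eef_pos: [435.1, 68.1, 332.8]
eef_rot: [-3.141, 0.001, 1.494]
wrist_force: [0.9, 0.6, -0.3]
finger_gap: 42.1
finger_force: 0.0
[435.14926493  68.13757523 332.83431066] [-3.14068003e+00  9.02908334e-04  1.49382147e+00] 42.144957883924626 [-3.52858239  2.33250546 19.58450449] [ 7.25649139e-02 -1.42461256e-02  1.62936539e+00 -7.57575199e-04
  1.52751036e+00  1.49573355e-01]
```

```bash
python3 -m creep '[[-0.1,[-3.5,2.3,0],0],[-0.1,[-3.5,2.3,4],0],[-0.1,[-3.5,2.3,9],0],[-0.1,[-3.5,2.3,14],0],[-0.1,[-3.5,2.3,17],0],[-0.1,[-3.5,2.3,18.5],0],[-0.1,[-3.5,2.3,19.6],0],[-0.1,[-3.5,2.3,19.6],0],[-0.1,[-3.5,2.3,19.6],0]]' 15
python3 -m creep '[[-1,[0,0,0],0],[-1,[0,0,0],0],[-1,[0,0,0],0],[-1,[0,0,0],0],[-1,[0,0,0],0],[-1,[0,0,0],0]]' 15
python3 - <<'E'
from m import *
s=manip.read_state(); p=s['eef_pos']
piv=np.array([404.5,45.5])
for th in [.21,.4,.6,.8,1.0,1.2,1.4,1.55,1.62,1.66]:
    a=-.075-th; X=piv+52.3*np.array([np.cos(a),np.sin(a)]); print(th,X.round(1),tool([*X,p[2]]).round(2))
E
```

```text
clock: 2.3
eef_pos: [454.4, 36.1, 138.1]
eef_rot: [3.141, -0.0, 1.5]
wrist_force: [0.4, 0.0, -0.0]
finger_gap: 42.3
finger_force: 0.0
clock: 2.9
eef_pos: [455.0, 35.8, 137.9]
eef_rot: [3.139, 0.0, 1.5]
wrist_force: [5.4, -1.1, -0.3]
finger_gap: 11.9
finger_force: 15.0
0.21 [454.7  30.8] [-0.5  0.   0. ]
0.4 [451.   21.6] [-1.44 -0.3  -0.  ]
0.6 [445.3  12.8] [-2.36 -0.8  -0.  ]
0.8 [438.    5.4] [-3.15 -1.48 -0.  ]
1.0 [429.4  -0.5] [-3.8  -2.3  -0.01]
1.2 [419.7  -4.5] [-4.27 -3.23 -0.01]
1.4 [409.5  -6.6] [-4.54 -4.24 -0.01]
1.55 [401.7  -6.7] [-4.62 -5.02 -0.01]
1.62 [398.   -6.4] [-4.61 -5.38 -0.01]
1.66 [396.   -6.1] [-4.59 -5.59 -0.01]
```

The grip is about 5 mm off centre along tool x, so I'll open, shift and regrip.

```bash
python3 -m creep '[[-0.4,[0,0,0],0],[-0.4,[0,0,0],0],[-0.4,[-0.5,0,0],0],[-0.4,[-0.5,0,0],0],[-0.4,[-0.5,0,0],0],[-1,[-0.5,0,0],0],[-1,[-0.5,0,0],0],[-1,[-0.5,0,0],0],[-1,[-0.5,0,0],0],[-1,[-0.5,0,0],0]]' 20
python3 - <<'E'
from m import *
p=manip.read_state()['eef_pos']
piv=np.array([404.5,45.5])
for th in [.21,.4,.6,.8,1.0,1.2,1.4,1.55,1.62,1.66]:
    a=-.075-th; X=piv+52.3*np.array([np.cos(a),np.sin(a)]); print(th,tool([*X,p[2]]).round(2))
E
```

```text
clock: 3.9
eef_pos: [454.6, 30.8, 137.7]
eef_rot: [3.139, 0.0, 1.5]
wrist_force: [6.5, -0.7, -2.2]
finger_gap: 11.7
finger_force: 20.0
0.21 [-0.    0.01  0.  ]
0.4 [-0.95 -0.29 -0.  ]
0.6 [-1.86 -0.8  -0.  ]
0.8 [-2.66 -1.47 -0.  ]
1.0 [-3.3  -2.29 -0.01]
1.2 [-3.77 -3.23 -0.01]
1.4 [-4.05 -4.23 -0.01]
1.55 [-4.12 -5.01 -0.01]
1.62 [-4.11 -5.38 -0.01]
1.66 [-4.1  -5.59 -0.01]
```

```bash
python3 -m creep '[[-1,[-0.5,-0.1,0],0],[-1,[-0.95,-0.3,0],0],[-1,[-1.4,-0.5,0],0],[-1,[-1.85,-0.8,0],0],[-1,[-2.3,-1.1,0],0],[-1,[-2.65,-1.5,0],0],[-1,[-3,-1.85,0],0],[-1,[-3.3,-2.3,0],0],[-1,[-3.55,-2.75,0],0],[-1,[-3.75,-3.2,0],0],[-1,[-3.75,-3.2,0],0]]' 20
python3 - <<'E'
from m import *
p=manip.read_state()['eef_pos']
piv=np.array([404.5,45.5]); print(np.arctan2(*(p[:2]-piv)[::-1])+.075, np.linalg.norm(p[:2]-piv))
for th in [1.2,1.4,1.55,1.62,1.66]:
    a=-.075-th; X=piv+52.3*np.array([np.cos(a),np.sin(a)]); print(th,tool([*X,p[2]]).round(2))
E
```

```text
clock: 5.0
eef_pos: [419.7, -5.7, 137.8]
eef_rot: [3.139, 0.003, 1.5]
wrist_force: [3.2, -13.4, 0.2]
finger_gap: 11.8
finger_force: 20.0
-1.2064804783074148 53.410553686699735
1.2 [ 0.12 -0.01 -0.  ]
1.4 [-0.16 -1.01 -0.  ]
1.55 [-0.23 -1.8  -0.  ]
1.62 [-0.23 -2.16 -0.01]
1.66 [-0.21 -2.37 -0.01]
```

```bash
python3 -m creep '[[-1,[-0.15,-0.5,0],0],[-1,[-0.25,-1,0],0],[-1,[-0.3,-1.4,0],0],[-1,[-0.35,-1.8,0],0],[-1,[-0.35,-2.15,0],0],[-1,[-0.35,-2.4,0],0],[-1,[-0.35,-2.4,0],0],[-1,[-0.35,-2.4,0],0]]' 20
python3 - <<'E'
from m import *
p=manip.read_state()['eef_pos']
piv=np.array([404.5,45.5]); print(np.arctan2(*(p[:2]-piv)[::-1])+.075, np.linalg.norm(p[:2]-piv))
E
```

```text
clock: 5.8
eef_pos: [397.1, -6.6, 138.2]
eef_rot: [3.135, 0.001, 1.5]
wrist_force: [17.1, -6.1, -7.9]
finger_gap: 12.1
finger_force: 20.0
-1.6362208462887051 52.63328781472903
```

```bash
python3 -m creep '[[-0.3,[0,0.15,0],0],[-0.3,[0,0.15,0],0],[-0.3,[0,0.15,0],0],[-0.3,[0,0.15,-4],0],[-0.2,[0,0.15,-8],0],[-0.2,[0,0.15,-8],0]]' 20
python3 - <<'E'
from m import *
snap('top','t1')
c=np.load('pics/t1.npy')
print(tool([452.5,115.3,137]).round(2),manip.read_state()['eef_rot'])
show(c,'t1c',(230,145,340,265),4)
E
```

```text
clock: 6.4
eef_pos: [397.9, -6.2, 221.6]
eef_rot: [3.135, 0.0, 1.5]
wrist_force: [0.3, -0.3, -0.6]
finger_gap: 37.5
finger_force: 0.0
[12.5   4.64  8.22] [3.13785248e+00 6.59894633e-05 1.49988598e+00]
```

```bash
python3 -m creep '[[0,[4,1.5,0],0],[0,[8.5,3,0],0],[0,[12.5,4.6,0],0],[0,[12.5,4.6,0],0],[0,[12.5,4.6,3],0],[0,[12.5,4.6,6],0],[0,[12.5,4.6,8.1],0],[0,[12.5,4.6,8.1],0],[0,[12.5,4.6,8.1],0]]' 20
python3 - <<'E'
from m import *
snap('side','s1')
c=np.load('pics/s1.npy')
show(c,'s1c',(230,130,370,265),4)
E
```

```text
clock: 7.35
eef_pos: [451.0, 114.9, 136.4]
eef_rot: [-3.141, 0.0, 1.499]
wrist_force: [1.2, 0.9, 0.2]
finger_gap: 47.2
finger_force: 0.0
```

View pics/s1c.png

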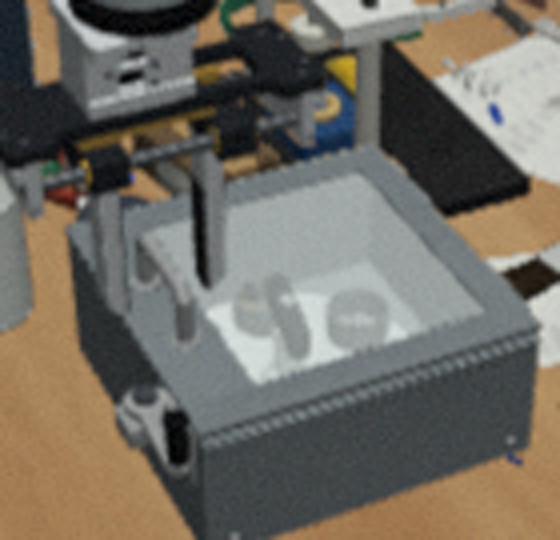

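The latch now lies along the front wall and the fingers straddle the bow handle (crop 170,270). I'll close on it.

```bash
python3 -m creep '[[-1,[0,0,0],0],[-1,[0,0,0],0],[-1,[0,0,0],0],[-1,[0,0,0],0],[-1,[0,0,0],0],[-1,[0,0,0],0]]' 25
python3 - <<'E'
from m import *
for th in np.arange(.1,1.75,.1):
    print(round(th,2),round(18.9-19.32*np.cos(.2086+th),2),round(4-19.32*np.sin(.2086+th),2))
E
```

```text
clock: 8.0
eef_pos: [453.0, 115.2, 137.0]
eef_rot: [3.137, -0.0, 1.5]
wrist_force: [13.1, -1.4, -5.2]
finger_gap: 9.0
finger_force: 25.0
0.1 0.49 -1.87
0.2 1.17 -3.68
0.3 2.03 -5.41
0.4 3.05 -7.05
0.5 4.23 -8.57
0.6 5.56 -9.97
0.7 7.02 -11.24
0.8 8.6 -12.35
0.9 10.28 -13.29
1.0 12.05 -14.07
1.1 13.89 -14.66
1.2 15.78 -15.07
1.3 17.7 -15.28
1.4 19.63 -15.31
1.5 21.55 -15.14
1.6 23.45 -14.78
1.7 25.3 -14.23
```

```bash
python3 -m creep '[[-1,[0,0.3,-0.5],0],[-1,[0,0.5,-1.2],0],[-1,[0,0.7,-1.9],0],[-1,[0,1,-2.8],0],[-1,[0,1.35,-3.7],0],[-1,[0,1.8,-4.6],0],[-1,[0,2.2,-5.4],0],[-1,[0,2.7,-6.25],0],[-1,[0,3.2,-7.05],0],[-1,[0,3.8,-7.8],0],[-1,[0,4.4,-8.6],0],[-1,[0,4.4,-8.6],0]]' 25
python3 - <<'E'
from m import *
s=manip.read_state();print(tool([453,115.2,137]).round(2),s['joints'].round(2))
E
```

```text
clock: 9.2
eef_pos: [495.3, 111.9, 224.5]
eef_rot: [3.141, 0.0, 1.5]
wrist_force: [-11.7, -3.4, 9.9]
finger_gap: 9.8
finger_force: 25.0
[ 0.04 -4.25  8.74] [ 0.15  0.21  1.64 -0.    1.3   0.22]
```

```bash
python3 -m creep '[[-1,[0,0.6,-0.7],0],[-1,[0,1.25,-1.4],0],[-1,[0,2,-2],0],[-1,[0,2.7,-2.65],0],[-1,[0,3.5,-3.2],0],[-1,[0,4.3,-3.75],0],[-1,[0,5.1,-4.25],0],[-1,[0,6,-4.7],0],[-1,[0,6.85,-5.1],0],[-1,[0,7.75,-5.45],0],[-1,[0,8.7,-5.8],0],[-1,[0,9.6,-6.05],0]]' 25
python3 -m creep '[[-1,[0,0,0],0]]'
python3 - <<'E'
from m import *
s=manip.read_state();print(tool([453,115.2,137]).round(2),s['joints'].round(2))
E
```

```text
clock: 10.4
eef_pos: [591.3, 104.7, 285.1]
eef_rot: [3.14, 0.001, 1.499]
wrist_force: [-6.4, -5.1, 5.7]
finger_gap: 9.1
finger_force: 25.0
clock: 10.5
eef_pos: [592.1, 104.6, 285.2]
eef_rot: [3.138, 0.0, 1.499]
wrist_force: [-1.8, -3.9, 7.1]
finger_gap: 9.5
finger_force: 25.0
[  0.07 -14.    14.77] [ 0.11  0.38  1.28 -0.    1.48  0.19]
```

```bash
python3 -m creep '[[-1,[0,0.9,-0.2],0],[-1,[0,1.85,-0.35],0],[-1,[0,2.8,-0.5],0],[-1,[0,3.75,-0.55],0],[-1,[0,4.7,-0.6],0],[-1,[0,5.7,-0.6],0],[-1,[0,6.6,-0.5],0],[-1,[0,7.6,-0.4],0],[-1,[0,8.5,-0.25],0],[-1,[0,9.5,-0.05],0],[-1,[0,10,0.1],0],[-1,[0,10,0.1],0]]' 25
python3 -m creep '[[-1,[0,0,0],0],[-1,[0,0,0],0]]'
python3 - <<'E'
from m import *
s=manip.read_state();print(tool([453,115.2,137]).round(2),s['joints'].round(2))
snap('side','s2'); show(np.load('pics/s2.npy'),'s2c',(230,60,390,250),3.1)
E
```

```text
clock: 11.7
eef_pos: [691.7, 97.1, 283.3]
eef_rot: [3.139, 0.001, 1.499]
wrist_force: [1.2, -5.2, 2.2]
finger_gap: 9.4
finger_force: 25.0
clock: 11.9
eef_pos: [691.4, 97.1, 283.4]
eef_rot: [3.139, 0.001, 1.499]
wrist_force: [2.9, -6.2, 0.8]
finger_gap: 9.2
finger_force: 25.0
[  0.1  -23.95  14.57] [ 0.09  0.62  0.92 -0.    1.59  0.16]
```

View pics/s2c.png

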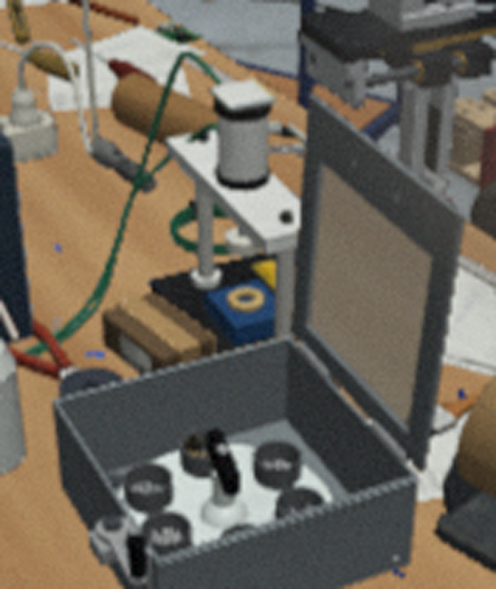

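The lid stands upright at about 1.62 rad and the brass fittings sit in the left pot (crop 200,450). I'll release and rise clear.

```bash
python3 -m creep '[[-0.45,[0,0,0],0],[-0.45,[0,0,0],0],[-0.45,[0,0,0],0],[-0.45,[0,0,0],0],[-0.45,[0,0,-2],0],[-0.45,[0,0,-4],0],[-0.45,[0,0,-7],0],[-0.45,[0,0,-10],0],[-0.45,[0,0,-10],0],[-0.45,[0,0,-10],0]]' 20
python3 - <<'E'
from m import *
print(tool([530,110.5,330]).round(2))
E
```

```text
clock: 12.95
eef_pos: [690.7, 98.4, 381.8]
eef_rot: [3.141, -0.0, 1.5]
wrist_force: [-0.4, 0.0, -1.0]
finger_gap: 25.6
finger_force: 0.0
[  0.07 -16.12   5.17]
```

```bash
python3 -m creep '[[-0.1,[0,-5,0],0],[-0.1,[0,-10,0],0],[-0.1,[0,-15,0],0],[-0.1,[0,-16.1,0],0],[-0.1,[0,-16.1,0],0],[-0.1,[0,-16.1,0],0]]' 20
python3 - <<'E'
from m import *
import json
def cp():
    p=manip.camera_params('wrist');return {k:np.array(v).tolist() for k,v in p.items()}
p=cp(); snap('wrist','w0'); json.dump(p,open('w0.json','w')); print(p)
E
python3 -m creep '[[-0.1,[0,-4,0],0],[-0.1,[0,-4,0],0],[-0.1,[0,-4,0],0],[-0.1,[0,-4,0],0]]' 20
python3 - <<'E'
from m import *
import json
p={k:np.array(v).tolist() for k,v in manip.camera_params('wrist').items()}
snap('wrist','w1'); json.dump(p,open('w1.json','w'))
a=np.load('pics/w0.npy');b=np.load('pics/w1.npy'); print(np.abs(a.astype(int)-b).mean())
E
```

```text
clock: 13.55
eef_pos: [530.0, 109.7, 381.3]
eef_rot: [-3.141, 0.0, 1.5]
wrist_force: [0.4, -0.6, -0.5]
finger_gap: 42.1
finger_force: 0.0
{'fovy': 70.58295732284763, 'cx': 318.18477640670693, 'cy': 201.4595891167008, 'origin': [534.7327772754472, 175.03583393799224, 542.1461098171518], 'attitude': [2.911430885341062, -0.00036840526995929324, -0.07124465865506902]}
clock: 14.0
eef_pos: [491.2, 112.4, 381.4]
eef_rot: [-3.141, 0.0, 1.499]
wrist_force: [0.4, -0.4, -1.5]
finger_gap: 42.8
finger_force: 0.0
26.782278645833333
```

View pics/w0.png

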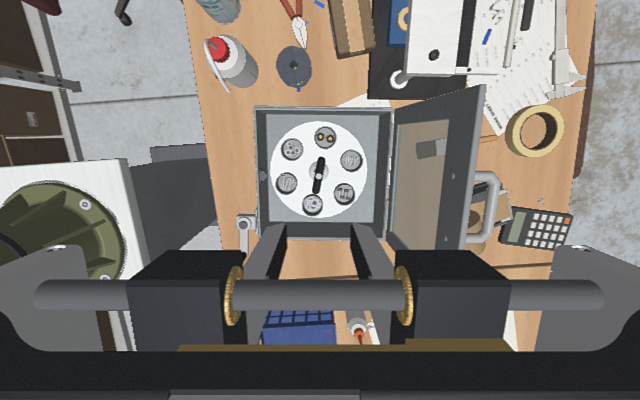

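View pics/w1.png

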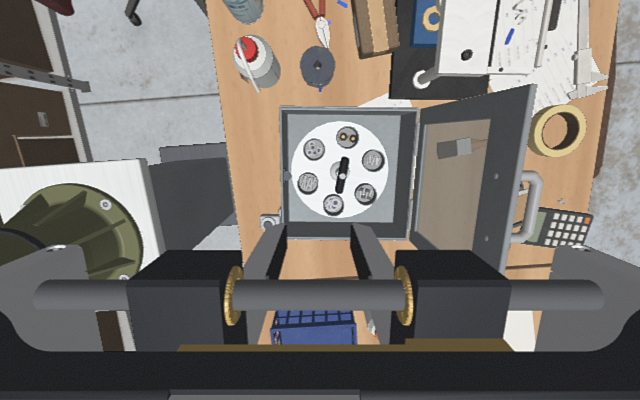

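w0 shows the open lid, the bar at (319,176), the fittings pot at (325,137) and the pointer at (262,176). In w1 these are at (342,176), (347,137) and (286,176). I'll refine the bar by image code.

```bash
python3 - <<'E'
from m import *
P=[json.load(open('w%d.json'%i)) for i in (0,1)]
np.set_printoptions(precision=1,suppress=True)
cen=[]
for i,(x,y) in enumerate([(319,176),(342,176)]):
    g=np.load('pics/w%d.npy'%i).max(2); m=np.zeros_like(g); m[y-24:y+24,x-12:x+12]=(g[y-24:y+24,x-12:x+12]<60)
    n,l,st,c=cv2.connectedComponentsWithStats(m); k=1+st[1:,4].argmax()
    ys,xs=np.where(l==k); W=np.array([atz(P[i],u,v,84)[:2] for u,v in zip(xs,ys)])
    w,v=np.linalg.eigh(np.cov(W.T)); d=v[:,1]; print(i,st[k],c[k],'centre',W.mean(0),'mid',((W@d).max()+(W@d).min())/2*d+((W@v[:,0]).mean())*v[:,0],'ang',np.degrees(np.arctan2(d[1],d[0])),'len',np.ptp(W@d))
    cen.append(ray(P[i],*c[k]))
print('bar tri',tri(cen))
pt=[(325,137),(347,137)];po=[(262,176),(286,176)]
print('pot',tri([ray(P[i],*pt[i]) for i in (0,1)]),[atz(P[i],*pt[i],44) for i in (0,1)])
print('pointer',tri([ray(P[i],*po[i]) for i in (0,1)]),[atz(P[i],*po[i],90) for i in (0,1)])
# rim outer corners w0 from front/ left walls
for u,v in [(256,107),(258,239),(392,107),(389,238)]: print(atz(P[0],u,v,95))
show(np.load('pics/w0.npy'),'w0c',(240,95,400,245),4)
E
```

```text
0 [315 157  10  17 108] [320.  165.3] centre [534.4 127.6] mid [534.6 128.3] ang 75.26181209529776 len 25.32992705363219
1 [338 157  11  18 120] [343.4 165.3] centre [533.3 127.6] mid [533.  126.6] ang 74.50495141723613 len 29.016706864543067
bar tri (array([534.4, 126.3,  71.1]), [np.float64(0.012183408595883202), np.float64(0.01218340859590819)])
pot (array([546.7, 171.1,  29.8]), [np.float64(0.05144352265969605), np.float64(0.051443522659700223)]) [array([546.4, 171.3,  44. ]), array([545.3, 171.2,  44. ])]
pointer (array([439.4, 117.3,  86.3]), [np.float64(0.0275129409854451), np.float64(0.027512940985471673)]) [array([440.2, 117.8,  90. ]), array([439.8, 117.7,  90. ])]
[444.4 223.   95. ]
[422.1  13.2  95. ]
[648.8 208.5  95. ]
[641.4  -0.7  95. ]
```

View pics/w0c.png

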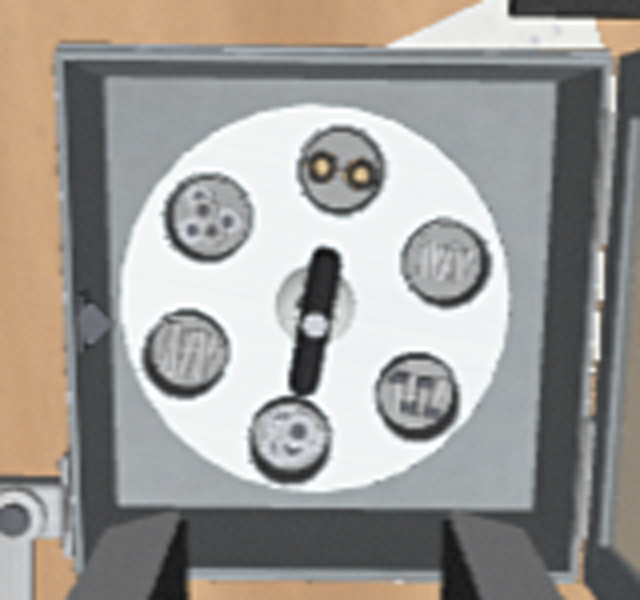

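```bash
python3 - <<'E'
from m import *
P=json.load(open('w0.json')); np.set_printoptions(precision=1,suppress=True)
q=lambda x,y,z:atz(P,240+x/4-.4,95+y/4-.4,z)[:2]
pts=np.array([q(x,y,44) for x,y in [(342,168),(445,261),(418,394),(290,437),(186,351),(209,215)]])
c=pts.mean(0); r=np.linalg.norm(pts-c,axis=1); a=np.unwrap(np.arctan2(*(pts-c).T[::-1])); print(c,r,np.degrees(a),'pot ang',np.degrees(np.mean(a+np.arange(6)*np.pi/3)))
e=[q(326,250,84),q(303,393,84)]; d=e[0]-e[1]; print('bar',sum(e)/2,np.degrees(np.arctan2(d[1],d[0])),np.hypot(*d), q(314,323,86))
pt=q(105,323,90); print('pointer',pt,'dir',np.degrees(np.arctan2(*(pt-c)[::-1])),np.linalg.norm(pt-c))
C=[q(*k,95) for k in [(58,45),(608,52),(577,578),(78,578)]]; print(np.array(C))
s=manip.read_state(); print(s['eef_rot'],tool([*c,300]).round(2))
E
```

```text
[530.8 113.4] [60.6 60.2 60.9 60.5 60.9 60.7] [  74.9   15.1  -44.6 -104.9 -164.9 -224.8] pot ang 75.1364907608839
bar [530.4 111.7] 76.8273767409632 59.304880937639105 [530.3 111.8]
pointer [446.5 118.4] dir 176.63112121062372 84.5022716817333
[[441.7 224.9]
 [648.2 207.6]
 [632.7  -2. ]
 [424.   12.9]]
[-3.1  0.   1.5] [0.4 4.  8.1]
```

```bash
python3 -m creep '[[-0.1,[0.25,3.9,0],1],[-0.1,[0.25,3.9,4],2],[-0.1,[0.25,3.9,9],2],[-0.1,[0.25,3.9,14],2],[-0.1,[0.25,3.9,19],2],[-0.1,[0.25,3.9,23],2],[-0.1,[0.25,3.9,26],2],[-0.1,[0.25,3.9,26],2],[-0.1,[0.25,3.9,26],2]]' 20
python3 - <<'E'
from m import *
s=manip.read_state();print(s['joints'].round(2),tool([530.5,112,77]).round(2))
E
```

```text
clock: 14.95
eef_pos: [529.9, 112.2, 122.5]
eef_rot: [-3.142, 0.0, 1.325]
wrist_force: [-0.3, -0.1, 0.5]
finger_gap: 42.5
finger_force: 0.0
[ 0.14  0.39  1.65 -0.    1.1   0.39] [-0.01  0.06  4.55]
```

```bash
python3 -m creep '[[-0.1,[0,0,2],0],[-0.1,[0,0,4],0],[-0.1,[0,0,4.5],0],[-0.1,[0,0,4.5],0],[-0.1,[0,0,4.5],0],[-1,[0,0,4.5],0],[-1,[0,0,4.5],0],[-1,[0,0,4.5],0],[-1,[0,0,4.5],0],[-1,[0,0,4.5],0],[-1,[0,0,4.5],0]]' 20
python3 - <<'E'
from m import *
s=manip.read_state();print(s['joints'].round(2),s['moment'].round(2))
E
```

```text
clock: 16.05
eef_pos: [530.1, 112.1, 77.3]
eef_rot: [3.139, -0.001, 1.325]
wrist_force: [5.8, -2.3, 0.0]
finger_gap: 16.7
finger_force: 20.0
[ 0.14  0.45  1.69 -0.    1.    0.39] [-0.32 -1.02  0.  ]
```

```bash
python3 -m creep '[[-1,[0,0,0],-0.3],[-1,[0,0,0],-1],[-1,[0,0,0],-2],[-1,[0,0,0],-3],[-1,[0,0,0],-4],[-1,[0,0,0],-5],[-1,[0,0,0],-6],[-1,[0,0,0],-7],[-1,[0,0,0],-8],[-1,[0,0,0],-9],[-1,[0,0,0],-9.7],[-1,[0,0,0],-10]]' 20
python3 -m creep '[[-1,[0,0,0],-0.3],[-1,[0,0,0],-1],[-1,[0,0,0],-2],[-1,[0,0,0],-3],[-1,[0,0,0],-4],[-1,[0,0,0],-5],[-1,[0,0,0],-6],[-1,[0,0,0],-7],[-1,[0,0,0],-8],[-1,[0,0,0],-9],[-1,[0,0,0],-9.6],[-1,[0,0,0],-9.9]]' 20
python3 -m creep '[[-1,[0,0,0],0],[-1,[0,0,0],0],[-1,[0,0,0],0],[-1,[0,0,0],0]]' 20
python3 - <<'E'
from m import *
s=manip.read_state();print(s['joints'].round(2),np.degrees(s['eef_rot']),s['moment'].round(2))
p={k:np.array(v).tolist() for k,v in manip.camera_params('wrist').items()}
snap('wrist','w2'); json.dump(p,open('w2.json','w'))
w=np.load('pics/w2.npy');sd=manip.camera('side'); np.save('pics/s3.npy',sd)
a=cv2.resize(w,(560,350)); b=cv2.resize(sd[90:270,230:390],None,fx=1.4,fy=1.4)
b=cv2.resize(b,(220,248)); o=np.zeros((350,790,3),np.uint8);o[:, :560]=a;o[:248,565:785]=b
cv2.imwrite('pics/w2s.png',o[:,:,::-1])
E
```

```text
clock: 17.25
eef_pos: [529.4, 112.0, 77.2]
eef_rot: [3.142, 0.001, 2.2]
wrist_force: [-0.3, -3.4, 4.2]
finger_gap: 16.5
finger_force: 20.0
clock: 18.45
eef_pos: [529.0, 111.3, 77.2]
eef_rot: [-3.14, -0.001, 3.063]
wrist_force: [-4.3, -9.1, 9.1]
finger_gap: 16.4
finger_force: 20.1
clock: 18.85
eef_pos: [529.0, 111.3, 77.2]
eef_rot: [-3.14, -0.001, 3.061]
wrist_force: [-5.1, -10.1, 8.2]
finger_gap: 16.2
finger_force: 20.1
[ 0.14  0.45  1.69 -0.    1.01 -1.35] [-1.79907429e+02 -2.95758244e-02  1.75400621e+02] [-1.86  0.74  0.04]
```

View pics/w2s.png

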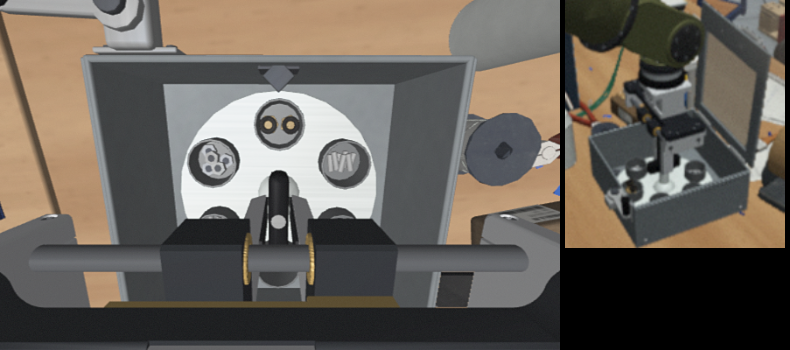

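The fittings pot is at (280,124) and the pointer tip at (279,92) in this picture, so they are in line to within a pixel or so. Lid upright, latch aside. Now a numeric check.

```bash
python3 - <<'E'
from m import *
P=json.load(open('w2.json')); k=640/560; np.set_printoptions(precision=1,suppress=True)
g=cv2.cvtColor(np.load('pics/w2.npy'),cv2.COLOR_RGB2GRAY)
w=np.load('pics/w2.npy').astype(int)
m=(w[:,:,0]-w[:,:,2]>40); m[:125]=0;m[165:]=0;m[:,:290]=0;m[:,350:]=0
n,l,st,c=cv2.connectedComponentsWithStats(m.astype(np.uint8)); print(st[1:],c[1:])
b=[c[i] for i in range(1,n) if st[i,4]>25]; b=np.mean(b,0)
pot=atz(P,280*k,124*k,44)[:2]; fit=atz(P,*b,49)[:2]; po=atz(P,279*k,92*k,90)[:2]
yw=-.0775
for nme,p in [('pot',pot),('fit',fit),('pointer',po)]:
    d=p-[530.3,111.8]; print(nme,p,np.degrees(np.arctan2(d[1],d[0])), R.from_euler('z',-yw).as_matrix()[:2,:2]@d)
s=manip.read_state();print(s['clock'],s['qd'].round(4),s['finger_force'])
E
```

```text
[[310 133   5   3   7]
 [330 132   3   1   3]
 [322 135   3   5   8]
 [302 138   9   9  64]
 [327 139  10   8  62]
 [316 141   2   3   5]
 [321 145   2   3   5]] [[312.1 133.9]
 [331.  132. ]
 [322.8 136.8]
 [306.  142.2]
 [331.5 142.5]
 [316.6 141.8]
 [321.6 145.8]]
pot [468.  117.2] 175.03640943655782 [-62.6   0.6]
fit [468.2 116.3] 175.8246849561154 [-62.3  -0.3]
pointer [449.1 117.9] 175.69462845946046 [-81.4  -0.2]
18.95 [-0. -0.  0. -0.  0.  0.] 20.054269067095447
```

Aligned to within a millimetre, at rest and gripped, so I'm handing it in.

```bash
python3 -c "
from cell import manip
print(manip.sign_off())"
```

```text
the job is handed in; nothing more can be done
None
```

I handed the job in at about 19 s: latch swung to its stop, lid standing upright by itself at about 1.62 rad, and the brass-fittings pot at the front within about 1 mm of the pointer line, with the gripper holding the bar still and the bottles and reel not touched by any move I made.

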